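# Vent and open the coolant reservoir

### The job

Vent and open the coolant reservoir: press its cap down and turn it anticlockwise past the first catch into the half-way safety position, and let go of it there for a good second so that the pressure can blow off; then press and turn it past the second catch until it comes free. Lift it off and lay it flat, grip bar up, in the round steel dish where that stands. Do not drop the cap or disturb the small things lying about.

Things in the scene. Friction and masses are not known exactly. Their poses are not given: they have to be found in the camera images.
- tank: White plastic coolant reservoir, 100 x 150 x 70 mm, strapped to a steel plate (124 x 172 x 8 mm) that stays put. Origin: centre of the plate's underside, z up. Top 79 mm above the bench. The filler neck stands upright on top, 28 mm from the origin along +y; a black level sender, 99 mm high, stands on the -y side; two hose stubs stick out on the +x side.
- neck (a point): Centre of the filler neck's open top rim, 96 mm above the bench; axes as the tank's. Under the rim a flange, 46 mm wide, 6 mm thick, with two opposite gaps; the cap's two tangs hook under it. Two downward teeth, 3.5 mm deep, bar the tangs: the two catches. Unpressed, a tang cannot pass. How the flange is turned in the tank differs by up to 30 deg either way and is hidden by the cap.
- cap: Black round pressure cap, 57 mm wide, 38 mm high, about 0.12 kg, seated on the neck at the start, shut. Origin: centre of its lower edge, 9 mm below the neck's rim when seated; z up, x along the grip bar to the pointer. The straight grip bar on its flat deck is 46 mm long (x), 14 mm wide (y), 18 mm high. Once free it lifts straight up and is clear of the neck 12 mm up; its hollow side is below.
- pointer (a point): Pointer nose on the cap's deck edge, 26 mm from its axis along +x, 13 mm above the neck's rim when seated unpressed. Travel anticlockwise: the shut cap turns 4 to 38 deg unpressed until the first tooth stops it; press and turn 42 to 56 deg from there: it springs up in the half-way pocket (14 deg of play). From the second tooth, 30 to 48 deg pressed: free; solid stop at 50.
- dish: Round steel parts dish, loose, 113 mm wide at the rim, 22 mm high, 0.15 kg; flat floor about 80 mm wide, 2 mm thick. Origin: centre of its underside.
- seal: Black seal ring lying on the bench, 68 mm wide, 9 mm high; origin: centre of its underside. Leave it alone.
- tape: Roll of black insulating tape lying flat, 62 mm wide, 19 mm high; origin: centre of its underside. Leave it alone.
- deck (a point): Centre of the cap's flat deck, 20 mm above the cap's origin, at the foot of the grip bar; fingers on both sides of the bar can rest their tips on the deck. A spring holds the cap up: 10 N when seated, 15 N pressed 3.5 mm down (just clear of a tooth), 17.5 N at the solid stop 5 mm down. Seal friction resists turning while pressed (up to about 0.5 N m).
- nut: Steel hexagon nut lying flat, 27 mm wide, 13 mm high; origin: centre of its underside. Leave it alone.
- cap_disc (a joint): The sprung sealing disc inside the cap: how far the cap is pressed down, in m. 0 = seated, not pressed; 0.0035 = the tangs just clear a tooth; 0.005 = solid stop; -0.004 = cap off the neck, spring out.

How it is judged:
By the outcome, as a careful person would: the job done as asked, in the order asked, and still so for the second after the job is handed in, with the robot touching nothing.
It also fails if it takes over 67 s, if anything falls off the work surface, if the arm or the gripper's body presses on something with over 40 N, if the wrist force passes 120 N, or if a joint passes its speed limit or range.

### The arm

A 6-joint arm with a two-finger parallel gripper is mounted at the origin on a cart in front of the work surface, level with it; the furniture and walls round the work are solid. World frame = base frame: x ahead of the robot, y to its left, z up, the work surface at z = 0. Lengths are in m, angles in rad, forces in N, time in s.
With the tool pointing down it reaches from about 0.3 to 0.775 m from the base axis. Payload 14.6 kg.
Tool frame: the origin (TCP) lies on the centre line of the jaws, within the pads' length; the fingertips stand ctrl.tcp_to_tips ahead of it and the grasp point (between the pads) lies 2 mm behind it (ctrl.tcp_to_tips is the distance from the TCP to the fingertips, in m); z points along the fingers, y is the line along which they close (so a half turn about z gives the same grasp; the last joint's range is limited). The gripper opens to 94 mm and grips with 3 to 60 N. Pads are 16 mm wide; open, the fingers measure 119 mm over their backs; the gripper's body (75 mm by 177 mm) begins 78 mm behind the grasp point.
Start: joints at [1.095, 0.3, 1.521, -0, 1.321, -0.067], TCP at [0.219, 0.505, 0.222] pointing down, gripper open.
Joint ranges: [-3.03, 3.03], [-0.79, 2.21], [0.23, 2.52], [-1.04, 4.18], [0, 3.07], [-2.55, 2.55]. Speed limits (rad/s): [2.22, 2.22, 2.57, 3.14, 3.14, 3.14].

### API

Orientations are given as [roll, pitch, yaw] about the fixed x, y, z axes, in that order (R = Rz(yaw) Ry(pitch) Rx(roll)).
In Python, from station import telemetry, viewer, hand_in, ctrl gives the robot as it stands.
- The arm moves only by the tool step_arm, never from a script. Its argument "plan" is a list of rows, each an object of numbers: "dx", "dy", "dz": the shift along the tool's x, y, z scaled (see below); "rx", "ry", "rz": the turn, a rotation vector about the tool's x, y, z scaled (see below); "claw": the closure, from 0 (fully open) to 1 (shut). In form: [{"dx": .., "dy": .., "dz": .., "rx": .., "ry": .., "rz": .., "claw": ..}, ...]. A call has 1 to 10 rows; each row shifts and turns the commanded pose from where the row before left it, along the tool's axes as they then stand; what a row does not reach is not made up. The controller multiplies each number of a shift by 0.1 m and each number of a turn by 90 degrees. A row lasts 1/10 s, in which the tool goes at most 50 mm and 8.59 degrees, less where a joint would pass 70% of its speed; a pose out of reach is approached as far as the arm can. A call with a number of a shift or a turn outside -1 to 1 is refused whole. A call with a gripper value outside its range is refused whole. The fingers move at their own pace and stop on an object; "grip_force" is the grip in N (left out, the last holds). Time passes only in rows, so rows that do not move let the fingers close. It gives the time, the measured TCP pose, the force, the opening and the grip force at its end, in the units of the state.
- telemetry.get_obs(): the state, without advancing time (a new reading comes with each control period).
- viewer.camera(name): name is "scene" or "top" or "wrist"; returns a dict with "img" (420x560x3 uint8, red, green, blue), "z_map" (420x560 float32, m along the optical axis (not along the pixel's ray), 0 where there is no reading), "fx", "fy", "cx", "cy" (pixels), "R" (3x3) and "t" (3): a world point X has camera coordinates R X + t; the wrist camera has in their place "tool_from_camera" (4x4, takes a point from camera to tool coordinates, whose origin is the TCP and whose axes are the flange's). Camera axes: x right, y down, z forward; pixel columns grow to the right and rows downward; lengths in m; the calibration is good to about 2 mm. A picture is of the moment at which its call begins: read the wrist's pose just before it.
- hand_in(): hands the job in; it is judged then, once.
Trained networks look in a picture, given as the dict that the camera call returned (one of the last four; its "shot" number tells which), for a name from the list of things; names that differ only in an ending like _2 or _b are one class to them, and where a whole thing is asked for, a point or a joint stands for the part that bears it (a point fixed in the world has none). Each returns a list of dicts, best first, with "score" (0 to 1); they miss things now and then, are a little off and sometimes report something else, mostly with a low value. They report only what shows in the picture. A call takes as long as a camera call.
- viewer.recognise(target, picture): "rect" ([left, top, right, bottom] in pixels, round what is visible of it).
The state is a dict: "time_s": time; "qpos": joint angles; "joint_vel": joint speeds; "tau": joint torques, N m; "ee_pos": TCP position; "eef_rot": TCP orientation; "force": force on the tool from outside, world axes, zero at the start; "moment": the same for the moment, N m; "grip_width": finger opening in m; "grip_force": force on a finger pad.
Only numpy, scipy, OpenCV 4.12 (cv2) and the standard library are available. Lean on these libraries where they do the work, as an engineer would, in place of code of your own. Each camera call takes 0.05 s, during which the arm holds its last target. There are 200 camera calls.

## Working session

There is one attempt and no reset: what is moved stays moved. The work goes in short steps, Python scripts to look and compute and a tool call to move; the robot and the scene stay as the last step left them, time stands still between calls to the robot, and variables do not carry over. Pictures are saved under pics/ and viewed, at most 10 in all, crops included, and the job is handed in when it is done.

Besides the shell and the picture viewer there is one more tool, called in YAML: its name, and indented under it one key for each argument. step_arm: Moves the arm, as the interface text tells. Shifts and turns lie within -1 to 1; 1 stands for 0.1 m of shift or 90 degrees of turn. Its arguments: {"type":"object","properties":{"plan":{"type":"array"},"grip_force":{"type":"number"}},"required":["plan"]}

```bash
mkdir -p pics; ls
cat > h.py <<'E'
import numpy as np, cv2
from station import telemetry, viewer, hand_in, ctrl
from scipy.spatial.transform import Rotation as Rn
def world(p):
    h,w=p["z_map"].shape; u,v=np.meshgrid(np.arange(w),np.arange(h)); z=p["z_map"]
    c=np.stack([(u-p["cx"])/p["fx"]*z,(v-p["cy"])/p["fy"]*z,z],-1)
    if "R" in p: return (c-p["t"])@np.array(p["R"])
    T=np.array(p["tool_from_camera"]); c=c@T[:3,:3].T+T[:3,3]
    o=p["obs"]; return c@Rn.from_euler("xyz",o["eef_rot"]).as_matrix().T+o["ee_pos"]
def cam(n):
    o=telemetry.get_obs(); p=viewer.camera(n); 
    if n=="wrist": p["obs"]=o
    return p
def save(p,f,crop=None,s=1):
    i=p["img"][:,:,::-1]
    if crop: i=i[crop[1]:crop[3],crop[0]:crop[2]]
    cv2.imwrite("pics/"+f,cv2.resize(i,None,fx=s,fy=s,interpolation=cv2.INTER_CUBIC))
E
python3 - <<'E'
from h import *
print(ctrl.tcp_to_tips); print(telemetry.get_obs())
p=cam("top"); q=cam("scene"); W=world(p)
for n in ["tank","cap","dish","seal","tape","nut"]:
    for nm,pp in (("top",p),("scene",q)):
        try: rs=viewer.recognise(n,pp)[:2]
        except Exception as e: print(e); continue
        X=world(pp)
        for r in rs:
            l,t,a,b=map(int,r["rect"]); print(n,nm,round(r["score"],2),[l,t,a,b],X[(t+b)//2,(l+a)//2].round(3))
save(p,"top.png");save(q,"scene.png")
E
```

```text
pics
0.017
{'time_s': 0.0, 'qpos': array([ 1.09540148e+00,  3.00482430e-01,  1.52161840e+00, -3.55108121e-05,
        1.32066555e+00, -6.66141881e-02]), 'joint_vel': array([0.00146203, 0.00074727, 0.0015235 , 0.00091575, 0.00012872,
       0.00018144]), 'tau': array([-2.25498243e-04, -5.31809199e+01, -3.52744675e+01,  7.08105974e-02,
        2.44509632e-02, -8.13506813e-05]), 'ee_pos': array([0.21852292, 0.50445251, 0.22186431]), 'eef_rot': array([-3.14041924e+00, -4.38099163e-05,  2.73282078e+00]), 'force': array([0.83760516, 0.36638838, 0.20684743]), 'moment': array([ 0.07385205, -0.0041536 ,  0.01025922]), 'grip_force': 0.0, 'grip_width': 0.09407565433100196}
tank top 0.96 [231, 186, 311, 253] [0.504 0.01  0.079]
tank scene 0.77 [217, 200, 311, 269] [ 0.478 -0.024  0.071]
cap top 0.95 [239, 201, 267, 227] [0.506 0.047 0.124]
cap scene 0.73 [235, 186, 264, 212] [0.501 0.041 0.112]
dish top 0.75 [320, 218, 370, 265] [ 0.466 -0.166  0.002]
dish scene 0.63 [276, 269, 340, 320] [ 0.467 -0.156 -0.001]
seal top 0.78 [174, 204, 202, 230] [0.52  0.216 0.001]
seal scene 0.49 [192, 182, 219, 203] [ 0.525  0.222 -0.001]
tape top 0.98 [365, 185, 394, 206] [ 0.581 -0.252  0.001]
tape top 0.37 [240, 200, 267, 231] [0.504 0.047 0.123]
tape scene 0.89 [365, 269, 398, 299] [ 0.586 -0.249  0.   ]
tape scene 0.57 [251, 268, 263, 281] [ 0.43  -0.047  0.003]
nut top 0.5 [291, 253, 302, 262] [ 0.357 -0.018  0.927]
nut top 0.23 [239, 203, 268, 230] [0.502 0.047 0.124]
nut scene 0.66 [250, 270, 263, 280] [ 0.43  -0.044 -0.003]
```

Run:
```python
from h import *
p=cam("top"); save(p,"top2.png",(160,160,410,290),3.2)
W=world(p)
m=(W[...,2]>.117)&(W[...,2]<.135)&(abs(W[...,0]-.505)<.04)&(abs(W[...,1]-.047)<.04)
pts=W[m][:,:2]; c=pts.mean(0); e=np.linalg.eigh(np.cov((pts-c).T)); v=e[1][:,1]
print("bar",len(pts),c,np.degrees(np.arctan2(v[1],v[0])),np.sqrt(e[0]))
m=(W[...,2]>.1)&(W[...,2]<.135)&(abs(W[...,0]-.505)<.04)&(abs(W[...,1]-.047)<.04)
pts=W[m][:,:2];print("cap",len(pts),pts.min(0),pts.max(0))
m=(W[...,2]>.015)&(W[...,2]<.035)&(abs(W[...,0]-.466)<.08)&(abs(W[...,1]+.163)<.08)
pts=W[m][:,:2];print("dish rim",len(pts),pts.min(0),pts.max(0), cv2.minEnclosingCircle(pts.astype(np.float32)))
m=(W[...,2]>.07)&(W[...,2]<.085)&(abs(W[...,0]-.5)<.15)&(abs(W[...,1])<.15)
print("tank",cv2.minAreaRect(W[m][:,:2].astype(np.float32)))
```

```text
bar 149 [0.50769726 0.04698298] 167.68863562429223 [0.00429787 0.0132074 ]
cap 540 [0.4794555  0.01979986] [0.53636142 0.07474141]
dish rim 299 [ 0.40504394 -0.21766297] [ 0.51636061 -0.10661014] ((0.4602554440498352, -0.16276715695858002), 0.0568503700196743)
tank ((0.5444463491439819, -0.020547762513160706), (0.13586372137069702, 0.26351499557495117), 36.169647216796875)
```

View pics/top2.png

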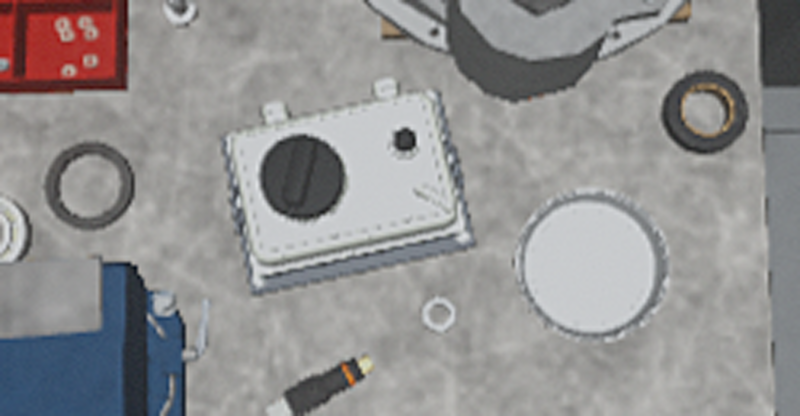

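View pics/scene.png

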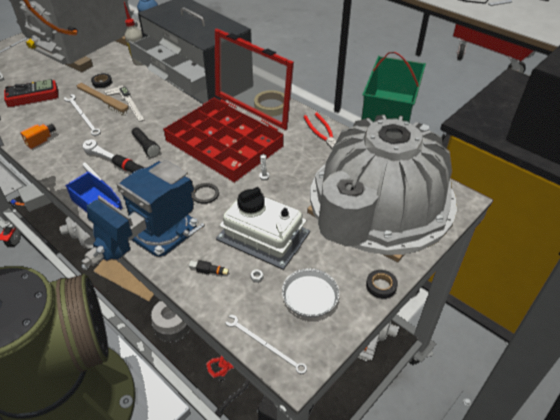

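Run:
```python
from h import *
p=cam("top"); W=world(p); Z=W[...,2]
q=cam("scene"); V=world(q).reshape(-1,3); A=np.vstack([W.reshape(-1,3),V])
print("max height grid, rows x .2...75, cols y .5..-.35")
ys=np.arange(.55,-.36,-.05)
print("      ",ys.round(2))
for x in np.arange(.15,.75,.05):
    r=[]
    for y in ys:
        m=(abs(A[:,0]-x)<.025)&(abs(A[:,1]-y)<.025)&(A[:,2]<.6)&(A[:,2]>-.3)
        r.append(int(1000*np.percentile(A[m,2],98)) if m.sum()>3 else -999)
    print(round(x,2),r)
```

```text
max height grid, rows x .2...75, cols y .5..-.35
       [ 0.55  0.5   0.45  0.4   0.35  0.3   0.25  0.2   0.15  0.1   0.05 -0.
 -0.05 -0.1  -0.15 -0.2  -0.25 -0.3  -0.35]
0.15 [-999, -999, -999, -999, -999, -999, -999, -999, 2, 3, 2, 3, 2, 2, 2, -999, 2, 2, 2]
0.2 [-999, -999, 254, -999, -999, -999, 22, 88, 122, -999, -999, -999, -999, -999, -999, -999, -999, -999, -999]
0.25 [3, 2, 2, 2, 2, 1, 150, 149, 149, 2, 2, 2, 1, 1, 1, 1, 1, 1, -999]
0.3 [2, 3, 49, 49, 49, 25, 150, 151, 150, 2, 2, 2, 2, 5, 5, 3, 2, 2, -999]
0.35 [3, 13, 49, 50, 48, 24, 152, 152, 152, 2, 19, 16, 2, 2, 3, 4, 5, 2, -999]
0.4 [32, 17, 9, 3, 2, 37, 149, 150, 150, 35, 15, 19, 12, 2, 20, 20, 2, 2, -999]
0.45 [30, 24, 31, 30, 28, 17, 144, 145, 142, 72, 79, 74, 44, 21, 5, 21, 2, 2, -999]
0.5 [2, 3, 38, 36, 2, 17, 16, 10, 2, 79, 125, 106, 94, 21, 21, 21, 2, 2, -999]
0.55 [25, 29, 38, 35, 2, 2, 9, 9, 2, 79, 124, 98, 94, 2, 2, 3, 20, 18, -999]
0.6 [3, 2, 41, 40, 41, 41, 41, 41, 2, 2, 2, 34, 149, 152, 150, 32, 20, 18, -999]
0.65 [2, 2, 41, 35, 35, 34, 35, 40, 67, 2, 2, 55, 171, 179, 172, 132, 36, 2, -999]
0.7 [119, 118, 42, 34, 35, 35, 34, 41, 2, 2, 53, 168, 191, 204, 203, 189, 123, 2, -999]
```

step_arm:
  plan:
    - {"dx":-0.372,"dy":-0.254,"claw":0}
    - {"dx":-0.372,"dy":-0.254,"claw":0}
    - {"dx":-0.372,"dy":-0.254,"claw":0}
    - {"dx":-0.372,"dy":-0.254,"claw":0}
    - {"dx":-0.372,"dy":-0.254,"claw":0}
    - {"dx":-0.372,"dy":-0.254,"claw":0}
    - {"dx":-0.372,"dy":-0.254,"claw":0}
    - {"dx":-0.372,"dy":-0.254,"claw":0}
    - {"dx":-0.372,"dy":-0.254,"claw":0}
    - {"dx":-0.372,"dy":-0.254,"claw":0}
  grip_force: 40

```text
$.plan[0]: bad value
```

step_arm:
  plan:
    - {"dx":-0.372,"dy":-0.254,"claw":0.3}
    - {"dx":-0.372,"dy":-0.254,"claw":0.3}
    - {"rz":0.094,"claw":0.3}
    - {"rz":0.094,"claw":0.3}
    - {"rz":0.094,"claw":0.3}
    - {"rz":0.094,"claw":0.3}
    - {"rz":0.094,"claw":0.3}
    - {"rz":0.094,"claw":0.3}
    - {"rz":0.094,"claw":0.3}
    - {"rz":0.094,"claw":0.3}

```text
$.plan[0]: bad value
```

step_arm:
  plan:
    - {"rz":0.094,"claw":0.3}
    - {"rz":0.094,"claw":0.3}
    - {"rz":0.094,"claw":0.3}
    - {"rz":0.094,"claw":0.3}
    - {"rz":0.094,"claw":0.3}
    - {"rz":0.094,"claw":0.3}
    - {"rz":0.094,"claw":0.3}
    - {"rz":0.094,"claw":0.3}
    - {"rz":0.094,"claw":0.3}
    - {"rz":0.094,"claw":0.3}

```text
$.plan[0]: bad value
```

step_arm:
  plan:
    - {"rz":0.094,"claw":0.3}
    - {"rz":0.094,"claw":0.3}
    - {"claw":0.3}
    - {"claw":0.3}

```text
$.plan[0]: bad value
```

Run:
```python
from h import *
p=cam("wrist"); o=p["obs"]; print({k:np.round(o[k],3) for k in("time_s","qpos","ee_pos","eef_rot","grip_width","force")})
W=world(p); save(p,"w1.png")
X,Y,Z=W[...,0],W[...,1],W[...,2]
near=(np.hypot(X-.507,Y-.047)<.045)&(p["z_map"]>0)
m=near&(Z>.119)&(Z<.131); pts=W[m]; r=cv2.minAreaRect(pts[:,:2].astype(np.float32)); print("bar",len(pts),r,pts.mean(0))
m=near&(Z>.1)&(Z<.131); pts=W[m]; print("cap",cv2.minEnclosingCircle(pts[:,:2].astype(np.float32)),np.median(W[near&(Z>.1)&(Z<.115)][:,2]))
# pointer: radius profile of deck
print(viewer.recognise("cap",p)[:1], viewer.recognise("pointer",p)[:2])
```

```text
{'time_s': np.float64(0.85), 'qpos': array([ 1.095,  0.3  ,  1.521,  0.   ,  1.321, -0.067]), 'ee_pos': array([0.219, 0.505, 0.222]), 'eef_rot': array([ 3.142, -0.   ,  2.733]), 'grip_width': np.float64(0.094), 'force': array([-0.088,  0.123,  0.841])}
bar 0 ((0.0, 0.0), (0.0, 0.0), 0.0) [nan nan nan]
cap ((0.0, 0.0), 0.0) nan
[] []<stdin>:6: RuntimeWarning: Mean of empty slice.
  ret = um.true_divide(
  return _methods._mean(a, axis=axis, dtype=dtype,
  ret = ret.dtype.type(ret / rcount)
```

View pics/w1.png

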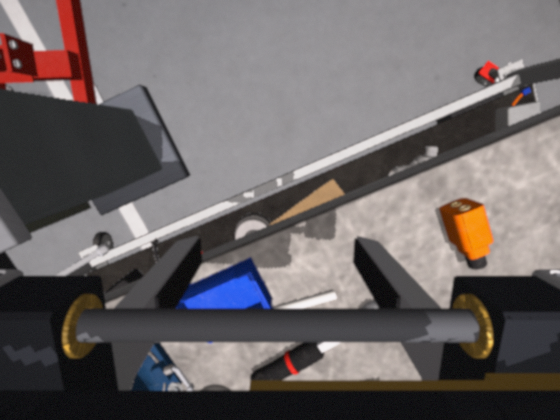

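The wrist view shows the unmoved start: the bench edge runs diagonally and the orange tool is at (467,240). Rows need every key.

step_arm:
  plan:
    - {"dx":-0.372,"dy":-0.254,"dz":0,"rx":0,"ry":0,"rz":0,"claw":0}
    - {"dx":-0.372,"dy":-0.254,"dz":0,"rx":0,"ry":0,"rz":0,"claw":0}
    - {"dx":-0.372,"dy":-0.254,"dz":0,"rx":0,"ry":0,"rz":0,"claw":0}
    - {"dx":-0.372,"dy":-0.254,"dz":0,"rx":0,"ry":0,"rz":0,"claw":0}
    - {"dx":-0.372,"dy":-0.254,"dz":0,"rx":0,"ry":0,"rz":0,"claw":0}
    - {"dx":-0.372,"dy":-0.254,"dz":0,"rx":0,"ry":0,"rz":0,"claw":0}
    - {"dx":-0.372,"dy":-0.254,"dz":0,"rx":0,"ry":0,"rz":0,"claw":0}
    - {"dx":-0.372,"dy":-0.254,"dz":0,"rx":0,"ry":0,"rz":0,"claw":0}
    - {"dx":-0.372,"dy":-0.254,"dz":0,"rx":0,"ry":0,"rz":0,"claw":0}
    - {"dx":-0.372,"dy":-0.254,"dz":0,"rx":0,"ry":0,"rz":0,"claw":0}
  grip_force: 40

```text
time_s: 2.0
ee_pos: [0.4597, 0.122, 0.2227]
eef_rot: [3.141, 0.0, 2.733]
force: [0.6, 0.7, 0.1]
grip_width: 0.094
grip_force: 0.0
```

step_arm:
  plan:
    - {"dx":-0.372,"dy":-0.254,"dz":0,"rx":0,"ry":0,"rz":0,"claw":0.3}
    - {"dx":-0.372,"dy":-0.254,"dz":0,"rx":0,"ry":0,"rz":0,"claw":0.3}
    - {"dx":0,"dy":0,"dz":0,"rx":0,"ry":0,"rz":0.094,"claw":0.3}
    - {"dx":0,"dy":0,"dz":0,"rx":0,"ry":0,"rz":0.094,"claw":0.3}
    - {"dx":0,"dy":0,"dz":0,"rx":0,"ry":0,"rz":0.094,"claw":0.3}
    - {"dx":0,"dy":0,"dz":0,"rx":0,"ry":0,"rz":0.094,"claw":0.3}
    - {"dx":0,"dy":0,"dz":0,"rx":0,"ry":0,"rz":0.094,"claw":0.3}
    - {"dx":0,"dy":0,"dz":0,"rx":0,"ry":0,"rz":0.094,"claw":0.3}
    - {"dx":0,"dy":0,"dz":0,"rx":0,"ry":0,"rz":0.094,"claw":0.3}
    - {"dx":0,"dy":0,"dz":0,"rx":0,"ry":0,"rz":0.094,"claw":0.3}

```text
time_s: 3.0
ee_pos: [0.5071, 0.0476, 0.2225]
eef_rot: [3.142, -0.0, 1.545]
force: [0.2, 0.5, 0.2]
grip_width: 0.0659
grip_force: 0.0
```

step_arm:
  plan:
    - {"dx":0,"dy":0,"dz":0,"rx":0,"ry":0,"rz":0.094,"claw":0.3}
    - {"dx":0,"dy":0,"dz":0,"rx":0,"ry":0,"rz":0.094,"claw":0.3}
    - {"dx":0,"dy":0,"dz":0,"rx":0,"ry":0,"rz":0.094,"claw":0.3}
    - {"dx":0,"dy":0,"dz":0,"rx":0,"ry":0,"rz":0.094,"claw":0.3}
    - {"dx":0,"dy":0,"dz":0,"rx":0,"ry":0,"rz":0.094,"claw":0.3}
    - {"dx":0,"dy":0,"dz":0,"rx":0,"ry":0,"rz":0.094,"claw":0.3}
    - {"dx":0,"dy":0,"dz":0,"rx":0,"ry":0,"rz":0.094,"claw":0.3}
    - {"dx":0,"dy":0,"dz":0,"rx":0,"ry":0,"rz":0.094,"claw":0.3}
    - {"dx":0,"dy":0,"dz":0,"rx":0,"ry":0,"rz":0.094,"claw":0.3}
    - {"dx":0,"dy":0,"dz":0,"rx":0,"ry":0,"rz":0.094,"claw":0.3}

```text
time_s: 4.0
ee_pos: [0.5071, 0.0476, 0.2225]
eef_rot: [-3.142, -0.0, 0.069]
force: [-0.6, -0.3, 0.1]
grip_width: 0.0658
grip_force: 0.0
```

step_arm:
  plan:
    - {"dx":0,"dy":0,"dz":0,"rx":0,"ry":0,"rz":0.094,"claw":0.3}
    - {"dx":0,"dy":0,"dz":0,"rx":0,"ry":0,"rz":0.094,"claw":0.3}
    - {"dx":0,"dy":0,"dz":0,"rx":0,"ry":0,"rz":0,"claw":0.3}
    - {"dx":0,"dy":0,"dz":0,"rx":0,"ry":0,"rz":0,"claw":0.3}

```text
time_s: 4.4
ee_pos: [0.5071, 0.0475, 0.2224]
eef_rot: [3.142, -0.0, -0.216]
force: [0.2, 0.2, 0.8]
grip_width: 0.0656
grip_force: 0.0
```

```bash
cat > look.py <<'E'
from h import *
import sys
p=cam("wrist"); o=p["obs"]; print({k:np.round(o[k],3) for k in("time_s","qpos","ee_pos","eef_rot","grip_width","force")})
W=world(p); save(p,sys.argv[1])
X,Y,Z=W[...,0],W[...,1],W[...,2]
near=(np.hypot(X-.507,Y-.047)<.045)&(p["z_map"]>0)
m=near&(Z>.119)&(Z<.131); pts=W[m]
if len(pts): print("bar",len(pts),cv2.minAreaRect(pts[:,:2].astype(np.float32)),pts.mean(0))
m=near&(Z>.1)&(Z<.131); pts=W[m]
if len(pts): print("cap",cv2.minEnclosingCircle(pts[:,:2].astype(np.float32)),np.median(W[near&(Z>.1)&(Z<.115)][:,2]))
print(viewer.recognise("cap",p)[:1], viewer.recognise("pointer",p)[:2])
E
python3 look.py w2.png
```

```text
{'time_s': np.float64(4.4), 'qpos': array([ 0.022,  0.209,  1.635, -0.   ,  1.298,  1.808]), 'ee_pos': array([0.507, 0.048, 0.222]), 'eef_rot': array([ 3.142, -0.   , -0.216]), 'grip_width': np.float64(0.066), 'force': array([0.165, 0.193, 0.822])}
bar 840 ((0.5117745399475098, 0.04562145471572876), (0.014333616010844707, 0.04500579833984375), 77.50079345703125) [0.5125835  0.04551547 0.12502651]
cap ((0.5114133358001709, 0.04572450369596481), 0.02947404980659485) 0.10763570889405187
[{'rect': [248.6, 173.9, 310.6, 238.7], 'score': 0.88}] [{'rect': [248.1, 175.1, 307.6, 238.7], 'score': 0.8}]
```

View pics/w2.png

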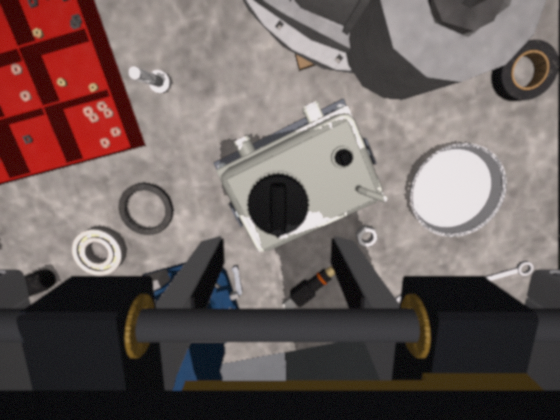

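step_arm:
  plan:
    - {"dx":0.033,"dy":0.008,"dz":0.3,"rx":0,"ry":0,"rz":0,"claw":0.4}
    - {"dx":0,"dy":0,"dz":0.3,"rx":0,"ry":0,"rz":0,"claw":0.4}
    - {"dx":0,"dy":0,"dz":0.2,"rx":0,"ry":0,"rz":0,"claw":0.4}
    - {"dx":0,"dy":0,"dz":0.14,"rx":0,"ry":0,"rz":0,"claw":0.4}
    - {"dx":0,"dy":0,"dz":0,"rx":0,"ry":0,"rz":0,"claw":0.6}
    - {"dx":0,"dy":0,"dz":0,"rx":0,"ry":0,"rz":0,"claw":1}
    - {"dx":0,"dy":0,"dz":0,"rx":0,"ry":0,"rz":0,"claw":1}
    - {"dx":0,"dy":0,"dz":0,"rx":0,"ry":0,"rz":0,"claw":1}
    - {"dx":0,"dy":0,"dz":0,"rx":0,"ry":0,"rz":0,"claw":1}
    - {"dx":0,"dy":0,"dz":0,"rx":0,"ry":0,"rz":0,"claw":1}
  grip_force: 60

```text
time_s: 5.55
ee_pos: [0.5103, 0.0462, 0.1288]
eef_rot: [-3.141, -0.001, -0.22]
force: [-0.4, 1.5, 2.0]
grip_width: 0.0136
grip_force: 60.0
```

```bash
cat > st.py <<'E'
from h import *
o=telemetry.get_obs(); print({k:np.round(o[k],4) for k in("time_s","qpos","ee_pos","eef_rot","force","moment","grip_width","grip_force")}, "yaw",np.degrees(o["eef_rot"][2]).round(2))
E
python3 st.py
```

```text
{'time_s': np.float64(5.55), 'qpos': array([1.8600e-02, 3.1680e-01, 1.7311e+00, 5.0000e-04, 1.0929e+00,
       1.8095e+00]), 'ee_pos': array([0.5103, 0.0462, 0.1288]), 'eef_rot': array([-3.141e+00, -7.000e-04, -2.203e-01]), 'force': array([-0.4463,  1.5118,  1.9505]), 'moment': array([ 0.3222,  0.2821, -0.0238]), 'grip_width': np.float64(0.0136), 'grip_force': np.float64(60.0024)} yaw -12.62
```

step_arm:
  plan:
    - {"dx":0,"dy":0,"dz":0,"rx":0,"ry":0,"rz":-0.022,"claw":1}
    - {"dx":0,"dy":0,"dz":0,"rx":0,"ry":0,"rz":-0.022,"claw":1}
    - {"dx":0,"dy":0,"dz":0,"rx":0,"ry":0,"rz":-0.022,"claw":1}

```text
time_s: 5.85
ee_pos: [0.5103, 0.0461, 0.1288]
eef_rot: [-3.141, -0.001, -0.115]
force: [-0.2, -0.1, 2.1]
grip_width: 0.0134
grip_force: 60.0
```

```bash
python3 st.py
```

```text
{'time_s': np.float64(5.85), 'qpos': array([1.8500e-02, 3.1680e-01, 1.7310e+00, 1.0000e-04, 1.0930e+00,
       1.7046e+00]), 'ee_pos': array([0.5103, 0.0461, 0.1288]), 'eef_rot': array([-3.1414e+00, -7.0000e-04, -1.1540e-01]), 'force': array([-0.1742, -0.0895,  2.1065]), 'moment': array([ 0.0303,  0.1908, -0.1814]), 'grip_width': np.float64(0.0134), 'grip_force': np.float64(60.036)} yaw -6.61
```

step_arm:
  plan:
    - {"dx":0,"dy":0,"dz":0,"rx":0,"ry":0,"rz":-0.022,"claw":1}
    - {"dx":0,"dy":0,"dz":0,"rx":0,"ry":0,"rz":-0.022,"claw":1}
    - {"dx":0,"dy":0,"dz":0,"rx":0,"ry":0,"rz":-0.022,"claw":1}

```text
time_s: 6.15
ee_pos: [0.5103, 0.046, 0.1288]
eef_rot: [-3.142, -0.001, -0.012]
force: [-0.7, -0.3, 2.2]
grip_width: 0.0134
grip_force: 60.0
```

```bash
python3 st.py
```

```text
{'time_s': np.float64(6.15), 'qpos': array([ 0.0184,  0.3168,  1.731 , -0.    ,  1.093 ,  1.6009]), 'ee_pos': array([0.5103, 0.046 , 0.1288]), 'eef_rot': array([-3.1416e+00, -7.0000e-04, -1.1700e-02]), 'force': array([-0.6747, -0.3121,  2.1682]), 'moment': array([-0.1106,  0.1439, -0.1672]), 'grip_width': np.float64(0.0134), 'grip_force': np.float64(60.0373)} yaw -0.67
```

step_arm:
  plan:
    - {"dx":0,"dy":0,"dz":0,"rx":0,"ry":0,"rz":-0.022,"claw":1}
    - {"dx":0,"dy":0,"dz":0,"rx":0,"ry":0,"rz":-0.022,"claw":1}
    - {"dx":0,"dy":0,"dz":0,"rx":0,"ry":0,"rz":-0.022,"claw":1}
    - {"dx":0,"dy":0,"dz":0,"rx":0,"ry":0,"rz":-0.022,"claw":1}

```text
time_s: 6.55
ee_pos: [0.5104, 0.0459, 0.1288]
eef_rot: [3.141, -0.001, 0.126]
force: [0.1, -0.2, 1.8]
grip_width: 0.0136
grip_force: 60.0
```

```bash
python3 st.py
```

```text
{'time_s': np.float64(6.55), 'qpos': array([ 1.8400e-02,  3.1690e-01,  1.7310e+00, -1.0000e-04,  1.0930e+00,
        1.4627e+00]), 'ee_pos': array([0.5104, 0.0459, 0.1288]), 'eef_rot': array([ 3.1414e+00, -7.0000e-04,  1.2650e-01]), 'force': array([ 0.0582, -0.2408,  1.7788]), 'moment': array([-0.1711,  0.1771, -0.1417]), 'grip_width': np.float64(0.0136), 'grip_force': np.float64(60.0384)} yaw 7.25
```

step_arm:
  plan:
    - {"dx":0,"dy":0,"dz":0,"rx":0,"ry":0,"rz":-0.022,"claw":1}
    - {"dx":0,"dy":0,"dz":0,"rx":0,"ry":0,"rz":-0.022,"claw":1}
    - {"dx":0,"dy":0,"dz":0,"rx":0,"ry":0,"rz":-0.022,"claw":1}

```text
time_s: 6.85
ee_pos: [0.5104, 0.046, 0.1288]
eef_rot: [3.141, -0.001, 0.23]
force: [0.2, -0.5, 2.5]
grip_width: 0.0136
grip_force: 60.4
```

```bash
python3 st.py
```

```text
{'time_s': np.float64(6.85), 'qpos': array([1.8400e-02, 3.1680e-01, 1.7310e+00, 1.0000e-04, 1.0929e+00,
       1.3593e+00]), 'ee_pos': array([0.5104, 0.046 , 0.1288]), 'eef_rot': array([ 3.1415e+00, -8.0000e-04,  2.2980e-01]), 'force': array([ 0.248 , -0.4511,  2.4996]), 'moment': array([-0.1073,  0.1111, -0.5776]), 'grip_width': np.float64(0.0136), 'grip_force': np.float64(60.3828)} yaw 13.17
```

step_arm:
  plan:
    - {"dx":0,"dy":0,"dz":0,"rx":0,"ry":0,"rz":-0.011,"claw":1}
    - {"dx":0,"dy":0,"dz":0,"rx":0,"ry":0,"rz":-0.011,"claw":1}

```text
time_s: 7.05
ee_pos: [0.5104, 0.046, 0.1288]
eef_rot: [3.141, -0.001, 0.263]
force: [0.3, -0.9, 5.0]
grip_width: 0.0139
grip_force: 61.0
```

```bash
python3 st.py
```

```text
{'time_s': np.float64(7.05), 'qpos': array([1.8400e-02, 3.1690e-01, 1.7310e+00, 1.0000e-04, 1.0929e+00,
       1.3256e+00]), 'ee_pos': array([0.5104, 0.046 , 0.1288]), 'eef_rot': array([ 3.1415e+00, -8.0000e-04,  2.6350e-01]), 'force': array([ 0.2518, -0.8969,  5.0418]), 'moment': array([-0.1749,  0.1286, -0.8071]), 'grip_width': np.float64(0.0139), 'grip_force': np.float64(60.9616)} yaw 15.1
```

step_arm:
  plan:
    - {"dx":0,"dy":0,"dz":0,"rx":0,"ry":0,"rz":0.022,"claw":1}
    - {"dx":0,"dy":0,"dz":0,"rx":0,"ry":0,"rz":0.022,"claw":1}
    - {"dx":0,"dy":0,"dz":0.015,"rx":0,"ry":0,"rz":0,"claw":1}
    - {"dx":0,"dy":0,"dz":0.015,"rx":0,"ry":0,"rz":0,"claw":1}
    - {"dx":0,"dy":0,"dz":0.015,"rx":0,"ry":0,"rz":0,"claw":1}
    - {"dx":0,"dy":0,"dz":0,"rx":0,"ry":0,"rz":0,"claw":1}

```text
time_s: 7.65
ee_pos: [0.5105, 0.046, 0.125]
eef_rot: [3.141, -0.001, 0.195]
force: [-4.5, -0.2, 14.9]
grip_width: 0.0136
grip_force: 60.0
```

```bash
python3 st.py
```

```text
{'time_s': np.float64(7.65), 'qpos': array([ 1.8500e-02,  3.2190e-01,  1.7344e+00, -3.0000e-04,  1.0840e+00,
        1.3944e+00]), 'ee_pos': array([0.5105, 0.046 , 0.125 ]), 'eef_rot': array([ 3.1411e+00, -1.2000e-03,  1.9510e-01]), 'force': array([-4.5415, -0.2422, 14.9233]), 'moment': array([-0.2107,  1.0016, -0.0275]), 'grip_width': np.float64(0.0136), 'grip_force': np.float64(60.0158)} yaw 11.18
```

step_arm:
  plan:
    - {"dx":0,"dy":0,"dz":0.012,"rx":0,"ry":0,"rz":0,"claw":1}
    - {"dx":0,"dy":0,"dz":0.01,"rx":0,"ry":0,"rz":0,"claw":1}
    - {"dx":0,"dy":0,"dz":0,"rx":0,"ry":0,"rz":0,"claw":1}

```text
time_s: 7.95
ee_pos: [0.5105, 0.046, 0.1236]
eef_rot: [3.141, -0.002, 0.195]
force: [-7.8, -1.6, 23.3]
grip_width: 0.0135
grip_force: 60.0
```

```bash
python3 st.py
```

```text
{'time_s': np.float64(7.95), 'qpos': array([ 1.8600e-02,  3.2360e-01,  1.7356e+00, -3.0000e-04,  1.0807e+00,
        1.3944e+00]), 'ee_pos': array([0.5105, 0.046 , 0.1236]), 'eef_rot': array([ 3.141e+00, -1.600e-03,  1.951e-01]), 'force': array([-7.8489, -1.5801, 23.3449]), 'moment': array([-0.2433,  1.7128, -0.0955]), 'grip_width': np.float64(0.0135), 'grip_force': np.float64(60.023)} yaw 11.18
```

step_arm:
  plan:
    - {"dx":0,"dy":0,"dz":0,"rx":0,"ry":0,"rz":-0.033,"claw":1}
    - {"dx":0,"dy":0,"dz":0,"rx":0,"ry":0,"rz":-0.033,"claw":1}
    - {"dx":0,"dy":0,"dz":0,"rx":0,"ry":0,"rz":-0.033,"claw":1}

```text
time_s: 8.25
ee_pos: [0.5111, 0.046, 0.1237]
eef_rot: [3.14, -0.003, 0.352]
force: [-3.1, 0.2, 18.8]
grip_width: 0.0134
grip_force: 60.1
```

```bash
python3 st.py
```

```text
{'time_s': np.float64(8.25), 'qpos': array([ 1.8500e-02,  3.2390e-01,  1.7352e+00, -2.0000e-04,  1.0792e+00,
        1.2369e+00]), 'ee_pos': array([0.5111, 0.046 , 0.1237]), 'eef_rot': array([ 3.1403e+00, -3.0000e-03,  3.5250e-01]), 'force': array([-3.1463,  0.178 , 18.7617]), 'moment': array([-0.2237,  0.7033, -0.2198]), 'grip_width': np.float64(0.0134), 'grip_force': np.float64(60.0707)} yaw 20.2
```

step_arm:
  plan:
    - {"dx":0,"dy":0,"dz":0,"rx":0,"ry":0,"rz":-0.052,"claw":1}
    - {"dx":0,"dy":0,"dz":0,"rx":0,"ry":0,"rz":-0.052,"claw":1}
    - {"dx":0,"dy":0,"dz":0,"rx":0,"ry":0,"rz":-0.052,"claw":1}
    - {"dx":0,"dy":0,"dz":0,"rx":0,"ry":0,"rz":-0.052,"claw":1}
    - {"dx":0,"dy":0,"dz":0,"rx":0,"ry":0,"rz":-0.052,"claw":1}
    - {"dx":0,"dy":0,"dz":0,"rx":0,"ry":0,"rz":-0.052,"claw":1}
    - {"dx":0,"dy":0,"dz":0,"rx":0,"ry":0,"rz":-0.052,"claw":1}
    - {"dx":0,"dy":0,"dz":0,"rx":0,"ry":0,"rz":-0.052,"claw":1}
    - {"dx":0,"dy":0,"dz":0,"rx":0,"ry":0,"rz":-0.052,"claw":1}
    - {"dx":0,"dy":0,"dz":0,"rx":0,"ry":0,"rz":0,"claw":1}

```text
time_s: 9.25
ee_pos: [0.5115, 0.046, 0.1237]
eef_rot: [3.138, -0.002, 1.088]
force: [0.3, -1.9, 17.5]
grip_width: 0.0133
grip_force: 60.0
```

```bash
python3 st.py
```

```text
{'time_s': np.float64(9.25), 'qpos': array([ 1.8500e-02,  3.2410e-01,  1.7349e+00, -1.0000e-04,  1.0782e+00,
        5.0090e-01]), 'ee_pos': array([0.5115, 0.046 , 0.1237]), 'eef_rot': array([ 3.1377e+00, -2.0000e-03,  1.0884e+00]), 'force': array([ 0.2872, -1.8941, 17.5121]), 'moment': array([-0.2245,  0.0679, -0.1204]), 'grip_width': np.float64(0.0133), 'grip_force': np.float64(60.0281)} yaw 62.36
```

step_arm:
  plan:
    - {"dx":0,"dy":0,"dz":-0.035,"rx":0,"ry":0,"rz":0,"claw":1}
    - {"dx":0,"dy":0,"dz":-0.03,"rx":0,"ry":0,"rz":0,"claw":1}
    - {"dx":0,"dy":0,"dz":0,"rx":0,"ry":0,"rz":0,"claw":1}

```text
time_s: 9.55
ee_pos: [0.5113, 0.046, 0.1289]
eef_rot: [3.138, -0.001, 1.086]
force: [7.0, 0.4, 1.7]
grip_width: 0.0136
grip_force: 60.0
```

```bash
python3 st.py
```

```text
{'time_s': np.float64(9.55), 'qpos': array([ 1.8500e-02,  3.1730e-01,  1.7303e+00, -3.0000e-04,  1.0904e+00,
        5.0380e-01]), 'ee_pos': array([0.5113, 0.046 , 0.1289]), 'eef_rot': array([ 3.1384e+00, -1.5000e-03,  1.0856e+00]), 'force': array([7.0489, 0.3611, 1.6635]), 'moment': array([-0.1983, -1.3548, -0.0497]), 'grip_width': np.float64(0.0136), 'grip_force': np.float64(60.0028)} yaw 62.2
```

step_arm:
  plan:
    - {"dx":0,"dy":0,"dz":0,"rx":0,"ry":0,"rz":0,"claw":0.6}
    - {"dx":0,"dy":0,"dz":0,"rx":0,"ry":0,"rz":0,"claw":0.6}
    - {"dx":0,"dy":0,"dz":0,"rx":0,"ry":0,"rz":0,"claw":0.6}
    - {"dx":0,"dy":0,"dz":-0.3,"rx":0,"ry":0,"rz":0,"claw":0.6}
    - {"dx":0,"dy":0,"dz":-0.3,"rx":0,"ry":0,"rz":0,"claw":0.4}
    - {"dx":0,"dy":0,"dz":-0.34,"rx":0,"ry":0,"rz":0,"claw":0.4}
    - {"dx":0,"dy":0,"dz":0,"rx":0,"ry":0,"rz":0,"claw":0.4}
    - {"dx":0,"dy":0,"dz":0,"rx":0,"ry":0,"rz":0,"claw":0.4}

```text
time_s: 10.35
ee_pos: [0.51, 0.0461, 0.2222]
eef_rot: [3.141, -0.0, 1.085]
force: [-0.9, -0.3, -0.1]
grip_width: 0.0566
grip_force: 0.0
```

```bash
python3 look.py w3.png
```

```text
{'time_s': np.float64(10.35), 'qpos': array([ 0.019,  0.215,  1.628, -0.   ,  1.298,  0.504]), 'ee_pos': array([0.51 , 0.046, 0.222]), 'eef_rot': array([ 3.141, -0.   ,  1.085]), 'grip_width': np.float64(0.057), 'force': array([-0.894, -0.327, -0.142])}
bar 837 ((0.5128768086433411, 0.04658631980419159), (0.044943954795598984, 0.014320939779281616), 62.06067657470703) [0.51306875 0.0473726  0.12516706]
cap ((0.5122295022010803, 0.046264611184597015), 0.029580550268292427) 0.10780636883560497
[{'rect': [246.5, 175.8, 309.8, 242.3], 'score': 0.71}] [{'rect': [249.3, 173.2, 311.1, 241.2], 'score': 0.88}]
```

step_arm:
  plan:
    - {"dx":0.005,"dy":0.009,"dz":0,"rx":0,"ry":0,"rz":0,"claw":0.4}
    - {"dx":0,"dy":0,"dz":0,"rx":0,"ry":0,"rz":0,"claw":0.4}
    - {"dx":0,"dy":0,"dz":0,"rx":0,"ry":0,"rz":0,"claw":0.4}
    - {"dx":0,"dy":0,"dz":0,"rx":0,"ry":0,"rz":0,"claw":0.4}
    - {"dx":0,"dy":0,"dz":0,"rx":0,"ry":0,"rz":0,"claw":0.4}
    - {"dx":0,"dy":0,"dz":0,"rx":0,"ry":0,"rz":0,"claw":0.4}
    - {"dx":0,"dy":0,"dz":0,"rx":0,"ry":0,"rz":0,"claw":0.4}
    - {"dx":0,"dy":0,"dz":0,"rx":0,"ry":0,"rz":0,"claw":0.4}
    - {"dx":0,"dy":0,"dz":0,"rx":0,"ry":0,"rz":0,"claw":0.4}
    - {"dx":0,"dy":0,"dz":0,"rx":0,"ry":0,"rz":0,"claw":0.4}

```text
time_s: 11.5
ee_pos: [0.5112, 0.0461, 0.2223]
eef_rot: [3.142, 0.0, 1.085]
force: [-0.2, 0.3, -0.1]
grip_width: 0.0567
grip_force: 0.0
```

step_arm:
  plan:
    - {"dx":0,"dy":0,"dz":0,"rx":0,"ry":0,"rz":0,"claw":0.4}
    - {"dx":0,"dy":0,"dz":0,"rx":0,"ry":0,"rz":0,"claw":0.4}
    - {"dx":0,"dy":0,"dz":0,"rx":0,"ry":0,"rz":0,"claw":0.4}
    - {"dx":0,"dy":0,"dz":0,"rx":0,"ry":0,"rz":0,"claw":0.4}
    - {"dx":0,"dy":0,"dz":0,"rx":0,"ry":0,"rz":0,"claw":0.4}

```text
time_s: 12.0
ee_pos: [0.5111, 0.0461, 0.2222]
eef_rot: [-3.142, -0.0, 1.085]
force: [0.1, 0.6, -1.1]
grip_width: 0.0566
grip_force: 0.0
```

step_arm:
  plan:
    - {"dx":0,"dy":0,"dz":0.3,"rx":0,"ry":0,"rz":0,"claw":0.4}
    - {"dx":0,"dy":0,"dz":0.3,"rx":0,"ry":0,"rz":0,"claw":0.4}
    - {"dx":0,"dy":0,"dz":0.2,"rx":0,"ry":0,"rz":0,"claw":0.4}
    - {"dx":0,"dy":0,"dz":0.14,"rx":0,"ry":0,"rz":0,"claw":0.4}
    - {"dx":0,"dy":0,"dz":0,"rx":0,"ry":0,"rz":0,"claw":0.6}
    - {"dx":0,"dy":0,"dz":0,"rx":0,"ry":0,"rz":0,"claw":1}
    - {"dx":0,"dy":0,"dz":0,"rx":0,"ry":0,"rz":0,"claw":1}
    - {"dx":0,"dy":0,"dz":0,"rx":0,"ry":0,"rz":0,"claw":1}
    - {"dx":0,"dy":0,"dz":0,"rx":0,"ry":0,"rz":0,"claw":1}
    - {"dx":0,"dy":0,"dz":0,"rx":0,"ry":0,"rz":0,"claw":1}

```text
time_s: 13.0
ee_pos: [0.5114, 0.046, 0.1286]
eef_rot: [3.141, -0.0, 1.085]
force: [0.6, 0.6, 0.9]
grip_width: 0.0133
grip_force: 60.0
```

step_arm:
  plan:
    - {"dx":0,"dy":0,"dz":0,"rx":0,"ry":0,"rz":-0.022,"claw":1}
    - {"dx":0,"dy":0,"dz":0,"rx":0,"ry":0,"rz":-0.022,"claw":1}
    - {"dx":0,"dy":0,"dz":0,"rx":0,"ry":0,"rz":-0.022,"claw":1}

```text
time_s: 13.3
ee_pos: [0.5112, 0.0461, 0.1286]
eef_rot: [3.142, -0.0, 1.19]
force: [-2.4, 0.2, 2.9]
grip_width: 0.0134
grip_force: 60.2
```

```bash
python3 st.py
```

```text
{'time_s': np.float64(13.3), 'qpos': array([1.8500e-02, 3.1920e-01, 1.7285e+00, 2.0000e-04, 1.0937e+00,
       3.9950e-01]), 'ee_pos': array([0.5112, 0.0461, 0.1286]), 'eef_rot': array([ 3.1415e+00, -2.0000e-04,  1.1897e+00]), 'force': array([-2.4017,  0.2392,  2.9005]), 'moment': array([ 0.0097,  0.4829, -0.4098]), 'grip_width': np.float64(0.0134), 'grip_force': np.float64(60.1743)} yaw 68.16
```

step_arm:
  plan:
    - {"dx":0,"dy":0,"dz":0,"rx":0,"ry":0,"rz":0.02,"claw":1}
    - {"dx":0,"dy":0,"dz":0.02,"rx":0,"ry":0,"rz":0,"claw":1}
    - {"dx":0,"dy":0,"dz":0.02,"rx":0,"ry":0,"rz":0,"claw":1}
    - {"dx":0,"dy":0,"dz":0.015,"rx":0,"ry":0,"rz":0,"claw":1}
    - {"dx":0,"dy":0,"dz":0.01,"rx":0,"ry":0,"rz":0,"claw":1}
    - {"dx":0,"dy":0,"dz":0,"rx":0,"ry":0,"rz":0,"claw":1}
    - {"dx":0,"dy":0,"dz":0,"rx":0,"ry":0,"rz":-0.033,"claw":1}
    - {"dx":0,"dy":0,"dz":0,"rx":0,"ry":0,"rz":-0.033,"claw":1}
    - {"dx":0,"dy":0,"dz":0,"rx":0,"ry":0,"rz":-0.033,"claw":1}

```text
time_s: 14.2
ee_pos: [0.5119, 0.0461, 0.1235]
eef_rot: [3.139, -0.001, 1.315]
force: [-3.6, -0.1, 16.7]
grip_width: 0.0135
grip_force: 60.1
```

```bash
python3 st.py
```

```text
{'time_s': np.float64(14.2), 'qpos': array([1.8500e-02, 3.2610e-01, 1.7326e+00, 1.0000e-04, 1.0801e+00,
       2.7450e-01]), 'ee_pos': array([0.5119, 0.0461, 0.1235]), 'eef_rot': array([ 3.1390e+00, -8.0000e-04,  1.3148e+00]), 'force': array([-3.6321, -0.0943, 16.689 ]), 'moment': array([-0.0816,  0.8849, -0.2527]), 'grip_width': np.float64(0.0135), 'grip_force': np.float64(60.0682)} yaw 75.33
```

Past the second tooth; go on to about 107 deg.

step_arm:
  plan:
    - {"dx":0,"dy":0,"dz":0,"rx":0,"ry":0,"rz":-0.05,"claw":1}
    - {"dx":0,"dy":0,"dz":0,"rx":0,"ry":0,"rz":-0.05,"claw":1}
    - {"dx":0,"dy":0,"dz":0,"rx":0,"ry":0,"rz":-0.05,"claw":1}
    - {"dx":0,"dy":0,"dz":0,"rx":0,"ry":0,"rz":-0.05,"claw":1}
    - {"dx":0,"dy":0,"dz":0,"rx":0,"ry":0,"rz":-0.05,"claw":1}
    - {"dx":0,"dy":0,"dz":0,"rx":0,"ry":0,"rz":-0.05,"claw":1}
    - {"dx":0,"dy":0,"dz":0,"rx":0,"ry":0,"rz":-0.05,"claw":1}
    - {"dx":0,"dy":0,"dz":0,"rx":0,"ry":0,"rz":0,"claw":1}

```text
time_s: 15.0
ee_pos: [0.5123, 0.0461, 0.1236]
eef_rot: [3.138, 0.001, 1.865]
force: [-1.2, 0.4, 15.9]
grip_width: 0.0136
grip_force: 60.0
```

```bash
python3 st.py
```

```text
{'time_s': np.float64(15.0), 'qpos': array([ 1.8500e-02,  3.2610e-01,  1.7322e+00,  1.0000e-04,  1.0795e+00,
       -2.7600e-01]), 'ee_pos': array([0.5123, 0.0461, 0.1236]), 'eef_rot': array([3.1380e+00, 9.0000e-04, 1.8652e+00]), 'force': array([-1.2331,  0.4477, 15.9187]), 'moment': array([-3.000e-04,  4.663e-01, -1.520e-01]), 'grip_width': np.float64(0.0136), 'grip_force': np.float64(60.022)} yaw 106.87
```

step_arm:
  plan:
    - {"dx":0,"dy":0,"dz":-0.04,"rx":0,"ry":0,"rz":0,"claw":1}
    - {"dx":0,"dy":0,"dz":-0.04,"rx":0,"ry":0,"rz":0,"claw":1}
    - {"dx":0,"dy":0,"dz":-0.03,"rx":0,"ry":0,"rz":0,"claw":1}

```text
time_s: 15.3
ee_pos: [0.5116, 0.0461, 0.1335]
eef_rot: [3.14, 0.0, 1.863]
force: [-0.5, -0.1, -1.7]
grip_width: 0.0138
grip_force: 60.0
```

```bash
python3 st.py
```

```text
{'time_s': np.float64(15.3), 'qpos': array([ 0.0185,  0.313 ,  1.724 ,  0.    ,  1.1031, -0.2734]), 'ee_pos': array([0.5116, 0.0461, 0.1335]), 'eef_rot': array([3.1401e+00, 4.0000e-04, 1.8627e+00]), 'force': array([-0.4623, -0.0927, -1.6563]), 'moment': array([-0.0226,  0.0257,  0.0013]), 'grip_width': np.float64(0.0138), 'grip_force': np.float64(59.9991)} yaw 106.73
```

step_arm:
  plan:
    - {"dx":0,"dy":0,"dz":-0.2,"rx":0,"ry":0,"rz":0,"claw":1}
    - {"dx":0,"dy":0,"dz":-0.3,"rx":0,"ry":0,"rz":0,"claw":1}
    - {"dx":0,"dy":0,"dz":-0.3,"rx":0,"ry":0,"rz":0,"claw":1}
    - {"dx":-0.154,"dy":-0.091,"dz":0,"rx":0,"ry":0,"rz":0,"claw":1}
    - {"dx":-0.3,"dy":-0.18,"dz":0,"rx":0,"ry":0,"rz":0,"claw":1}
    - {"dx":-0.3,"dy":-0.18,"dz":0,"rx":0,"ry":0,"rz":0,"claw":1}
    - {"dx":-0.3,"dy":-0.18,"dz":0,"rx":0,"ry":0,"rz":0,"claw":1}
    - {"dx":-0.3,"dy":-0.18,"dz":0,"rx":0,"ry":0,"rz":0,"claw":1}
    - {"dx":-0.3,"dy":-0.18,"dz":0,"rx":0,"ry":0,"rz":0,"claw":1}
    - {"dx":-0.2,"dy":-0.1,"dz":0,"rx":0,"ry":0,"rz":0,"claw":1}

```text
time_s: 16.3
ee_pos: [0.459, -0.1647, 0.2124]
eef_rot: [-3.141, -0.0, 1.862]
force: [0.2, 0.3, -0.7]
grip_width: 0.0133
grip_force: 60.0
```

step_arm:
  plan:
    - {"dx":0,"dy":0,"dz":0,"rx":0,"ry":0,"rz":-0.088,"claw":1}
    - {"dx":0,"dy":0,"dz":0,"rx":0,"ry":0,"rz":-0.088,"claw":1}
    - {"dx":0,"dy":0,"dz":0,"rx":0,"ry":0,"rz":-0.088,"claw":1}
    - {"dx":0,"dy":0,"dz":0,"rx":0,"ry":0,"rz":-0.088,"claw":1}
    - {"dx":0,"dy":0,"dz":0,"rx":0,"ry":0,"rz":-0.088,"claw":1}
    - {"dx":0,"dy":0,"dz":0,"rx":0,"ry":0,"rz":-0.088,"claw":1}
    - {"dx":0,"dy":0,"dz":0,"rx":0,"ry":0,"rz":-0.088,"claw":1}
    - {"dx":0,"dy":0,"dz":0,"rx":0,"ry":0,"rz":-0.088,"claw":1}
    - {"dx":0,"dy":0,"dz":0,"rx":0,"ry":0,"rz":0,"claw":1}

```text
time_s: 17.2
ee_pos: [0.4598, -0.1628, 0.2124]
eef_rot: [3.141, -0.001, 2.971]
force: [-0.4, 0.9, -0.3]
grip_width: 0.0133
grip_force: 60.0
```

Run:
```python
from h import *
import st
p=cam("scene"); save(p,"s2.png",(190,150,430,330),3)
w=cam("wrist"); W=world(w); m=(W[...,2]>.016)&(W[...,2]<.03)&(np.hypot(W[...,0]-.46,W[...,1]+.163)<.07)&(w["z_map"]>0)
print("dish wrist",m.sum(),cv2.minEnclosingCircle(W[m][:,:2].astype(np.float32)) if m.sum() else 0)
```

```text
{'time_s': np.float64(17.2), 'qpos': array([-0.4154,  0.1705,  1.7049, -0.    ,  1.2671, -1.8153]), 'ee_pos': array([ 0.4598, -0.1628,  0.2124]), 'eef_rot': array([ 3.1414e+00, -9.0000e-04,  2.9708e+00]), 'force': array([-0.3549,  0.8965, -0.3151]), 'moment': array([ 0.0636,  0.0682, -0.0165]), 'grip_width': np.float64(0.0133), 'grip_force': np.float64(59.9978)} yaw 170.21
dish wrist 837 ((0.4644509553909302, -0.16339358687400818), 0.05661757290363312)
```

View pics/s2.png

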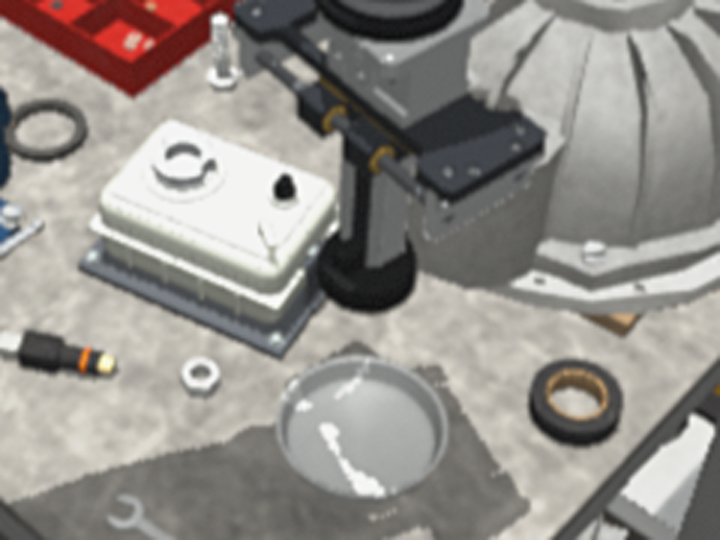

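The cap hangs level at (365,270), the neck at (187,165) is open, and the nut, tape and seal are undisturbed. Lowering into the dish.

step_arm:
  plan:
    - {"dx":-0.022,"dy":0,"dz":0.15,"rx":0,"ry":0,"rz":0,"claw":1}
    - {"dx":0,"dy":0,"dz":0.3,"rx":0,"ry":0,"rz":0,"claw":1}
    - {"dx":0,"dy":0,"dz":0.3,"rx":0,"ry":0,"rz":0,"claw":1}
    - {"dx":0,"dy":0,"dz":0.3,"rx":0,"ry":0,"rz":0,"claw":1}
    - {"dx":0,"dy":0,"dz":0.25,"rx":0,"ry":0,"rz":0,"claw":1}
    - {"dx":0,"dy":0,"dz":0.15,"rx":0,"ry":0,"rz":0,"claw":1}
    - {"dx":0,"dy":0,"dz":0.1,"rx":0,"ry":0,"rz":0,"claw":1}
    - {"dx":0,"dy":0,"dz":0.07,"rx":0,"ry":0,"rz":0,"claw":1}
    - {"dx":0,"dy":0,"dz":0,"rx":0,"ry":0,"rz":0,"claw":1}

```text
time_s: 18.2
ee_pos: [0.462, -0.1632, 0.0504]
eef_rot: [3.141, -0.001, 2.967]
force: [0.3, -0.9, -1.2]
grip_width: 0.013
grip_force: 60.0
```

step_arm:
  plan:
    - {"dx":0,"dy":0,"dz":0.01,"rx":0,"ry":0,"rz":0,"claw":1}
    - {"dx":0,"dy":0,"dz":0.01,"rx":0,"ry":0,"rz":0,"claw":1}
    - {"dx":0,"dy":0,"dz":0,"rx":0,"ry":0,"rz":0,"claw":1}

```text
time_s: 18.5
ee_pos: [0.4623, -0.1633, 0.0491]
eef_rot: [-3.141, 0.001, 2.968]
force: [0.7, 0.1, -1.0]
grip_width: 0.0131
grip_force: 60.0
```

```bash
python3 st.py
```

```text
{'time_s': np.float64(18.5), 'qpos': array([-0.4143,  0.3954,  1.8453, -0.    ,  0.9002, -1.8117]), 'ee_pos': array([ 0.4623, -0.1633,  0.0491]), 'eef_rot': array([-3.1414e+00,  7.0000e-04,  2.9682e+00]), 'force': array([ 0.7355,  0.1318, -1.0327]), 'moment': array([ 0.0516,  0.0201, -0.0316]), 'grip_width': np.float64(0.0131), 'grip_force': np.float64(59.999)} yaw 170.07
```

step_arm:
  plan:
    - {"dx":0,"dy":0,"dz":0.01,"rx":0,"ry":0,"rz":0,"claw":1}
    - {"dx":0,"dy":0,"dz":0.01,"rx":0,"ry":0,"rz":0,"claw":1}
    - {"dx":0,"dy":0,"dz":0.01,"rx":0,"ry":0,"rz":0,"claw":1}
    - {"dx":0,"dy":0,"dz":0.01,"rx":0,"ry":0,"rz":0,"claw":1}
    - {"dx":0,"dy":0,"dz":0,"rx":0,"ry":0,"rz":0,"claw":1}

```text
time_s: 19.0
ee_pos: [0.4621, -0.1632, 0.0446]
eef_rot: [3.142, -0.0, 2.968]
force: [-0.3, 0.2, -1.6]
grip_width: 0.0134
grip_force: 60.0
```

step_arm:
  plan:
    - {"dx":0,"dy":0,"dz":0.008,"rx":0,"ry":0,"rz":0,"claw":1}
    - {"dx":0,"dy":0,"dz":0,"rx":0,"ry":0,"rz":0,"claw":1}

```text
time_s: 19.2
ee_pos: [0.4622, -0.1633, 0.044]
eef_rot: [-3.142, 0.0, 2.968]
force: [0.1, -0.1, -1.0]
grip_width: 0.0132
grip_force: 60.0
```

step_arm:
  plan:
    - {"dx":0,"dy":0,"dz":0.008,"rx":0,"ry":0,"rz":0,"claw":1}
    - {"dx":0,"dy":0,"dz":0,"rx":0,"ry":0,"rz":0,"claw":1}

```text
time_s: 19.4
ee_pos: [0.4623, -0.1633, 0.0439]
eef_rot: [-3.142, 0.0, 2.968]
force: [-4.1, 2.5, 12.5]
grip_width: 0.0133
grip_force: 60.0
```

step_arm:
  plan:
    - {"dx":0,"dy":0,"dz":-0.006,"rx":0,"ry":0,"rz":0,"claw":1}
    - {"dx":0,"dy":0,"dz":0,"rx":0,"ry":0,"rz":0,"claw":0.7}
    - {"dx":0,"dy":0,"dz":0,"rx":0,"ry":0,"rz":0,"claw":0.7}
    - {"dx":0,"dy":0,"dz":0,"rx":0,"ry":0,"rz":0,"claw":0.7}
    - {"dx":0,"dy":0,"dz":-0.1,"rx":0,"ry":0,"rz":0,"claw":0.7}
    - {"dx":0,"dy":0,"dz":-0.3,"rx":0,"ry":0,"rz":0,"claw":0.7}
    - {"dx":0,"dy":0,"dz":-0.4,"rx":0,"ry":0,"rz":0,"claw":0.7}
    - {"dx":0,"dy":0,"dz":-0.4,"rx":0,"ry":0,"rz":0,"claw":0.7}
    - {"dx":0,"dy":0,"dz":-0.4,"rx":0,"ry":0,"rz":0,"claw":0.7}
    - {"dx":0,"dy":0,"dz":0,"rx":0,"ry":0,"rz":0,"claw":0.7}
  grip_force: 20

```text
time_s: 20.4
ee_pos: [0.4638, -0.1639, 0.2095]
eef_rot: [-3.139, 0.009, 2.968]
force: [-0.4, 0.1, -0.4]
grip_width: 0.0282
grip_force: 0.0
```

Run:
```python
from h import *
import st
p=cam("scene"); save(p,"s3.png",(190,150,430,330),3)
w=cam("wrist"); W=world(w); R=np.hypot(W[...,0]-.462,W[...,1]+.163); ok=w["z_map"]>0
for lo,hi,r in ((.033,.05,.04),(.015,.03,.075)):
    m=ok&(R<r)&(W[...,2]>lo)&(W[...,2]<hi); print(m.sum(),np.median(W[m],0),cv2.minEnclosingCircle(W[m][:,:2].astype(np.float32)))
```

```text
{'time_s': np.float64(20.4), 'qpos': array([-0.4142,  0.1769,  1.7043, -0.    ,  1.2515, -1.8119]), 'ee_pos': array([ 0.4638, -0.1639,  0.2095]), 'eef_rot': array([-3.1395,  0.0087,  2.9685]), 'force': array([-0.4027,  0.1336, -0.4449]), 'moment': array([ 0.0721, -0.0163, -0.04  ]), 'grip_width': np.float64(0.0282), 'grip_force': np.float64(0.0)} yaw 170.08
532 [ 0.46077377 -0.16263635  0.04099001] ((0.4617353677749634, -0.16261759400367737), 0.02286793291568756)
2893 [ 0.46249837 -0.16279642  0.02237609] ((0.4643990993499756, -0.1633748710155487), 0.05666324868798256)
```

View pics/s3.png

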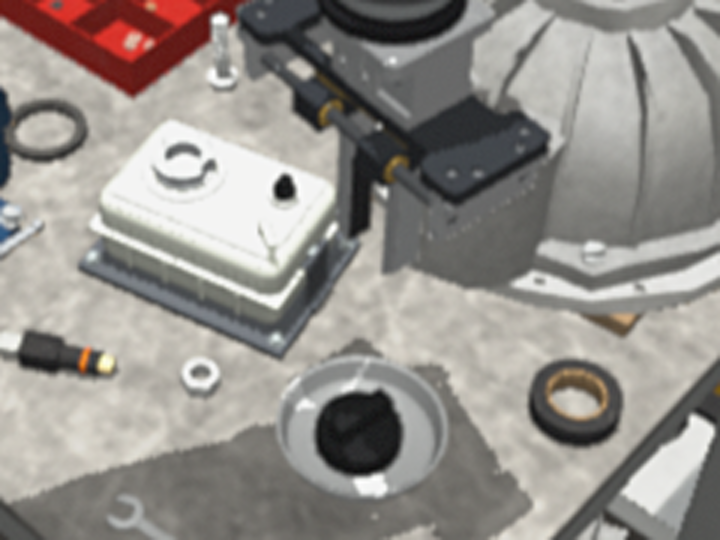

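The cap lies flat in the dish at (360,430) with its grip bar up (bar top about 41 mm, as it should be). The dish has not moved, and the small things are where they were.

```bash
python3 -c "
from station import hand_in; print(hand_in())"
```

```text
the job is handed in; nothing more can be done
None
```

The cap was turned to the half-way position and let go there for over 2 s to vent. It was then pressed and turned free, lifted off and laid flat, grip bar up, in the unmoved dish. The job is handed in after about 20 s of robot time; no verdict came back.

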